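Press a sprung carrier down and slide it home under a drag spring

TASK

In the channel fixture on the bench, a carrier on a spring foot waits in front of a cross bar that holds a drag spring. With your fingertips press the carrier's rear deck down hard and, keeping it pressed, push it along the channel under the bar and the drag spring until its nose is right up against the end stop, then let go and leave it there. Only press and push the carrier, never grip or lift it, and leave the things around it where they are.

Things in the scene. Friction and masses are not known exactly. Their poses are not given: they have to be found in the camera images.
- fixture: Fixed wooden base board, 246 x 184 mm, with a grey channel along its middle. Origin: centre of the board's underside, 4 mm above the bench. x runs along the channel in the sliding direction, from the rear (x = -115 mm, 12 mm high sill) to the end stop; z up. Board top and channel floor at z = 6 mm; channel 60 mm wide inside (y = -30..30), walls 12 mm thick, tops at z = 32 mm. The fingers work behind the cross bar, on its -x side.
- bar_edge (a point): Middle of the lower edge of the rigid cross bar, on the side the carrier comes from: fixture x = 64, y = 0, z = 27 mm. The bar spans the channel at fixture x = 64..74 mm, z = 27..38 mm; its two posts on the walls reach z = 47 mm. Axes as the fixture's.
- stop_face (a point): Point on the face of the end stop that the carrier's nose must reach: fixture x = 105, y = 0, z = 20 mm. The stop's top is at z = 34 mm. Axes as the fixture's.
- drag_spring (a joint): The drag spring: a steel leaf 26 mm long, 26 mm wide, hinged in the bar, slanting forward and down from it; tip at fixture z = 15 mm when free. Value: how far it is lifted, rad; 0 free, 0.3 to 0.5 with the carrier's nose under it. It presses on the nose with about 2 to 4 N and drags on it.
- carrier: Loose aluminium carrier 100 x 56 mm in the channel, 2 mm play each side, on a plastic spring foot; 0.3 kg. Origin: mid length and width, 26 mm below its flat deck, on the channel floor when the springs are free (deck then at fixture z = 32 mm, 5 mm too high for the bar). x points to its square nose (x = 50 mm, inlaid disc), along the fixture's x; z up. Home: origin at fixture x = 55 mm.
- push_spot (a point): Middle of the rear deck (carrier x = -50..-10 mm, grip lines), on its surface: carrier x = -24, y = 0, z = 26 mm. Fingertips press here. 14 mm ahead of it a thumb step, 52 mm wide, rises 8 mm: its upright face (carrier x = -10 mm) looks to the rear and takes the push; its front slopes down to the deck by x = +6 mm. Axes as the carrier's.
- nose (a point): Middle of the carrier's front face: carrier x = 50, y = 0, z = 20 mm. Axes as the carrier's.
- foot (a joint): How far the carrier is pressed down on its spring foot, m: 0 free, 0.010 fully down. It takes about 5 N to start, 8.4 N for 5 mm, 12 N for all 10 mm; 5 mm just passes the bar, 6 to 9 mm is good. Let go under the bar, it rises against the bar and stays at about 0.005.
- foot_point (a point): Centre of the foot's underside; lies on the channel floor, at fixture z = 6 mm.
- round_tin: Bystander: round metal tin 35 mm across, 12 mm high, on the base board beside the channel; origin under its centre.
- thread_spool: Bystander: wooden spool with dark thread, 28 mm across, 30 mm high, on the base board beside the channel; origin under its centre.
- part_bottle: Bystander: small glass bottle with screw cap, 26 mm across, 48 mm high, on the base board beside the channel; origin under its centre.
- dial_gauge: Bystander: round dial gauge lying on its back, 70 x 49 x 12 mm; origin under its centre.
- bench_loupe: Bystander: black eye loupe standing on its wide rim, 42 mm across, 35 mm high; origin under its centre.
Things that resemble listed ones, but are neither listed nor needed, are in the scene too. Leave any green, orange or yellow look-alike of the carrier alone.

How it is judged (in metres and radians):
On the way, in this order (a step that is already met when the one before it is completed fails the run):
1. fingers press the carrier down on its springs in front of the bar (value of joint foot above 0.004 m and contact force between the fingers and carrier above 4 N and x of nose in the frame of bar_edge below 0.015 m), for 0.1 s.
2. the nose is under the bar and lifts the drag spring (x of nose in the frame of bar_edge above 0.02 m and value of joint drag_spring above 0.08 rad), for 0.05 s.
At the end, for the whole second after the job is handed in: The carrier's nose is within 3 mm of the end stop, the carrier is still held down at least 3.5 mm by the bar with the drag spring lifted on its nose (over 0.15 rad), its foot on the channel floor (within 3 mm), straight in the channel, at rest and released (x of nose in the frame of stop_face above -0.003 m and value of joint foot above 0.0035 m and value of joint drag_spring above 0.15 rad and z of foot_point in the frame of fixture below 0.009 m and angle between the x axis of carrier and the x axis of fixture, either way round below 0.08 rad and linear speed of carrier below 0.01 m/s); the robot touches nothing.
It fails at once if the carrier is lifted off the channel floor (foot more than 8 mm up) (z of foot_point in the frame of fixture above 0.014 m).
It fails at once if a bystander is moved by more than 25 mm (distance of any of round_tin, thread_spool, part_bottle, dial_gauge, bench_loupe from where it was at the start of the episode above 0.025 m).
It also fails if it takes over 38 s, if anything falls off the work surface, if the arm or the gripper's body presses on something with over 40 N, if the wrist force passes 120 N, or if a joint passes its speed limit or range.

ROBOT

A 7-joint arm with a two-finger parallel gripper is mounted at the origin on a cart in front of the work surface, level with it; the furniture and walls round the work are solid. World frame = base frame: x ahead of the robot, y to its left, z up, the work surface at z = 0. Lengths are in m, angles in degrees, forces in N, time in s.
With the tool pointing down it reaches from about 0.425 to 0.875 m from the base axis. Payload 4.7 kg.
Tool frame: the origin (TCP) lies midway between the tips of the shut fingers; the grasp point (between the pads) lies 19 mm behind it; z points along the fingers, y is the direction in which the jaws open and shut (so a half turn about z gives the same grasp; the last joint's range is limited). The gripper opens to 87 mm and grips with 3 to 60 N. Pads are 19 mm wide; open, the fingers measure 117 mm over their backs; the gripper's body (75 mm by 190 mm) begins 51 mm behind the grasp point.
Start: joints at [-64.28, 18.392, -4.016, 83.108, 1.295, 78.541, -3.26], TCP at [0.274, 0.59, 0.223] pointing down, gripper open.
Joint ranges: [-163.93, 163.93], [-17.29, 119.83], [-79.2, 71.16], [3.27, 140.29], [-89.18, 269.18], [5.43, 117.66], [-154.24, 154.24]. Speed limits (degrees/s): [147.25, 147.25, 180, 180, 180, 180, 180].

INTERFACE

Orientations are given as [roll, pitch, yaw] about the fixed x, y, z axes, in that order (R = Rz(yaw) Ry(pitch) Rx(roll)).
In Python, from cell import env gives the robot as it stands.
- The arm moves only by the tool apply_moves, never from a script. Its argument "targets" is a list of rows, each a list of 2 entries, a list of its own where there are three numbers: the shift along the world's x, y, z in mm, then the turn, a rotation vector about the world's x, y, z in rad. A call has 1 to 8 rows; each row is the pose to reach, as a shift and turn from the pose commanded when the call began; what a row does not reach only later rows make up. A row lasts 1/10 s, in which the tool goes at most 50 mm and 8.59 degrees, less where a joint would pass 70% of its speed; a pose out of reach is approached as far as the arm can. A call with a gripper value outside its range is refused whole. "hand" is the finger opening in mm, from 0 to 87, set as the call begins (left out, the last holds). The fingers move at their own pace and stop on an object; "squeeze" is the grip in N (left out, the last holds). Time passes only in rows, so rows that repeat a pose let the fingers close. It gives the time, the measured TCP pose, the force and the opening at its end, in the units of the state.
- env.get_obs(): the state, without advancing time (a new reading comes with each control period).
- env.read_camera(name): name is "side" or "top" or "wrist"; returns a dict with "image" (480x640x3 uint8, red, green, blue), "camera_matrix" (3x3 intrinsics, pixels), "camera_from_world" (4x4, takes a point from world to camera coordinates); the wrist camera has in their place "mount" (4x4, takes a point from camera to tool coordinates, whose origin is the TCP and whose axes are the flange's). Camera axes: x right, y down, z forward; pixel columns grow to the right and rows downward; lengths in m; the calibration is good to about 2 mm. A picture is of the moment at which its call begins: read the wrist's pose just before it. There is no depth.
- env.sign_off(): hands the job in, once; it reports no verdict.
Trained networks look in a picture, given as the dict that the camera call returned (one of the last four; its "shot" number tells which), for a name from the list of things; names that differ only in an ending like _2 or _b are one class to them, and where a whole thing is asked for, a point or a joint stands for the part that bears it (a point fixed in the world has none). Each returns a list of dicts, best first, with "conf" (0 to 1); they miss things now and then, are a little off and sometimes report something else, mostly with a low value. They report only what shows in the picture. A call takes as long as a camera call. They do not tell look-alikes from the thing itself.
- env.regions_of(picture, target): "region" (480x640 bool, what is visible of it) and "rect" ([left, top, right, bottom] in pixels, round what is visible of it).
The state is a dict: "time_s": time; "qpos": joint angles; "joint_velocities": joint speeds; "effort": joint torques, N m; "tool_pos": TCP position; "tool_rot": TCP orientation; "force": force on the tool from outside, world axes, zero at the start; "wrist_torque": the same for the moment, N m; "grip_width": finger opening in m.
Only numpy, scipy, OpenCV 4.12 (cv2) and the standard library are available. Lean on these libraries where they do the work, as an engineer would, in place of code of your own. Each camera call takes 0.05 s, during which the arm holds its last target. There are 200 camera calls.

## Working session

There is one attempt and no reset: what is moved stays moved. The work goes in short steps, Python scripts to look and compute and a tool call to move; the robot and the scene stay as the last step left them, time stands still between calls to the robot, and variables do not carry over. Pictures are saved under pics/ and viewed, about 8 in all and at most 12, crops included, and the job is handed in when it is done.

Besides the shell and the picture viewer there is one more tool, called as name(argument=value, ...) on one line, values as JSON. apply_moves: Moves the arm, as the interface text tells. Its arguments: {"type":"object","properties":{"targets":{"type":"array","items":{"type":"array"}},"hand":{"type":"number"},"squeeze":{"type":"number"}},"required":["targets"]}

```bash
mkdir -p pics; python3 - <<'E'
from cell import env
import cv2,numpy as np
np.set_printoptions(precision=4,suppress=True)
o=env.get_obs();print(o['time_s'],o['tool_pos'],o['tool_rot'],o['force'],o['grip_width'])
for n in['top','side']:
    p=env.read_camera(n);cv2.imwrite(f'pics/{n}1.png',p['image'][:,:,::-1]);print(n,p['camera_matrix'],p['camera_from_world'])
    for t in['fixture','carrier','push_spot']:
        for r in env.regions_of(p,t)[:4]:print(t,r['conf'],r['rect'])
E
```

```text
0.0 [0.2736 0.589  0.2215] [-179.8943    0.0068  155.0914] [ 0.2828 -0.6954 -0.8784] 0.08706930273244788
top [[575.713    0.     313.2524]
 [  0.     575.713  227.8044]
 [  0.       0.       1.    ]] [[-0.0257 -0.9996  0.0074  0.0206]
 [-0.9876  0.0242 -0.1553  0.5809]
 [ 0.155  -0.0113 -0.9878  1.5549]
 [ 0.      0.      0.      1.    ]]
fixture 0.55 [252.8, 221.0, 348.3, 301.5]
carrier 0.97 [182.8, 159.9, 220.2, 187.9]
carrier 0.87 [385.0, 226.6, 423.8, 261.8]
carrier 0.67 [192.5, 216.3, 227.6, 239.3]
carrier 0.63 [292.3, 241.8, 334.5, 268.3]
push_spot 0.96 [383.0, 228.5, 425.1, 261.4]
push_spot 0.93 [191.3, 215.2, 229.5, 238.2]
push_spot 0.83 [291.7, 245.7, 330.1, 269.4]
push_spot 0.62 [180.1, 161.2, 218.8, 191.9]
side [[444.3012   0.     321.0318]
 [  0.     444.3012 240.7544]
 [  0.       0.       1.    ]] [[ 0.9089 -0.417  -0.0079 -0.4909]
 [-0.2552 -0.5411 -0.8013  0.2129]
 [ 0.3298  0.7303 -0.5982  0.7932]
 [ 0.      0.      0.      1.    ]]
fixture 0.81 [233.2, 228.7, 364.4, 318.0]
fixture 0.36 [277.2, 283.0, 291.5, 296.3]
fixture 0.26 [311.4, 280.7, 323.1, 285.4]
carrier 0.85 [319.3, 170.4, 361.1, 193.5]
carrier 0.83 [343.1, 330.9, 408.9, 380.0]
carrier 0.73 [277.6, 187.1, 310.6, 213.3]
carrier 0.56 [280.3, 249.3, 328.4, 284.3]
push_spot 0.93 [279.7, 245.5, 326.4, 288.3]
push_spot 0.74 [317.6, 171.5, 360.6, 192.8]
push_spot 0.7 [279.2, 182.4, 306.9, 215.0]
```

```bash
python3 - <<'E'
import cv2,numpy as np
a=cv2.imread('pics/top1.png')[140:320,170:440];b=cv2.imread('pics/side1.png')[160:390,220:420]
a=cv2.resize(a,(480,320));b=cv2.resize(b,(320,368))
a=cv2.resize(cv2.imread('pics/top1.png')[200:320,235:365],(430,397),interpolation=2);b=cv2.resize(cv2.imread('pics/side1.png')[215:325,225:375],(541,397),interpolation=2)
cv2.imwrite('pics/c1.png',cv2.resize(np.hstack([a,b]),None,fx=.82,fy=.82))
E
```

```text
(no output)
```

View pics/top1.png

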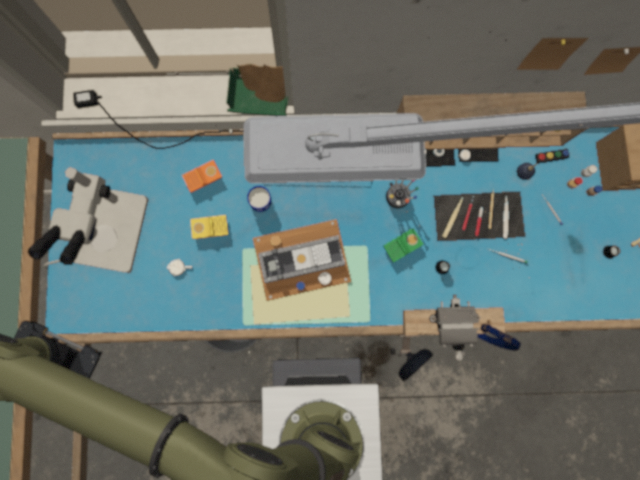

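View pics/c1.png

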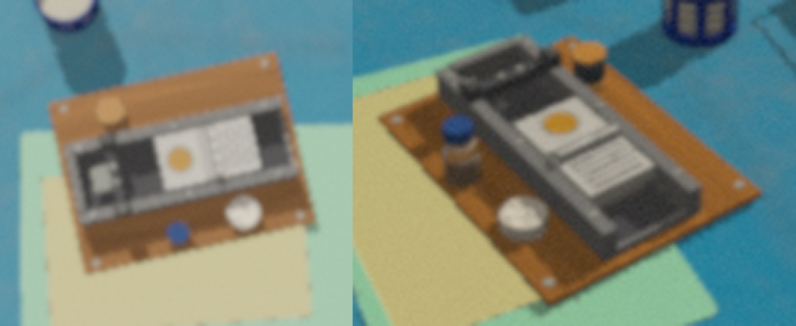

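The carrier is the grey-white one in the channel, at top px (312,257) and side px (304,267). Its nose disc points to image left, toward the bar at px (279,265). The look-alikes are orange (202,175), yellow (210,227) and green (405,245), and I'll leave those alone. Next I'll fit the board pose.

```bash
cat > h.py <<'E'
import numpy as np,cv2
from scipy.optimize import least_squares
np.set_printoptions(precision=4,suppress=True)
TOP=(np.array([[575.713,0,313.2524],[0,575.713,227.8044],[0,0,1]]),np.array([[-0.0257,-0.9996,0.0074,0.0206],[-0.9876,0.0242,-0.1553,0.5809],[0.155,-0.0113,-0.9878,1.5549]]))
SIDE=(np.array([[444.3012,0,321.0318],[0,444.3012,240.7544],[0,0,1]]),np.array([[0.9089,-0.417,-0.0079,-0.4909],[-0.2552,-0.5411,-0.8013,0.2129],[0.3298,0.7303,-0.5982,0.7932]]))
def proj(C,X):
    X=np.atleast_2d(X);q=(X@C[1][:,:3].T+C[1][:,3])@C[0].T
    return q[:,:2]/q[:,2:]
def f2w(p,X): # fixture->world, p=x,y,yaw ; fixture z0 = 0.004
    X=np.atleast_2d(X);c,s=np.cos(p[2]),np.sin(p[2])
    return np.c_[p[0]+c*X[:,0]-s*X[:,1],p[1]+s*X[:,0]+c*X[:,1],X[:,2]+.004]
def ray(C,uv,z):
    d=C[1][:,:3].T@np.linalg.solve(C[0],[*uv,1]);o=-C[1][:,:3].T@C[1][:,3]
    return o+d*(z-o[2])/d[2]
E
python3 - <<'E'
from h import *
t=np.array([[50,105],[275,53],[316,222],[87,272]])/2.712+[235,200]
s=(np.array([[763,190],[548,304],[378,118]])-[352.6,0])/2.957+[225,215]
# fixture x -> image left = +y. y left of x => -x world (toward robot = image bottom)
K=np.array([[.123,-.092,.006],[-.123,-.092,.006],[-.123,.092,.006],[.123,.092,.006]])
# top order: TL(front,far)=x+,y-; TR=x-,y-; BR=x-,y+; BL
# side order: right corner = rear far ; bottom= rear near ; left=front near
f=lambda p:np.r_[(proj(TOP,f2w(p,K))-t).ravel(),(proj(SIDE,f2w(p,K[[1,2,3]]))-s).ravel()]
r=least_squares(f,[.55,.03,1.5]);print(r.x,np.degrees(r.x[2]),r.fun)
p=r.x
for n,uv,z in[('rear',(262,145),.036),('nose',(157,165),.036),('disc',(180,160),.036),('bar',(122,172),.042)]:
    w=ray(TOP,np.array(uv)/2.712+[235,200],z);d=w[:2]-p[:2];c,s=np.cos(p[2]),np.sin(p[2]);print(n,w,c*d[0]+s*d[1],-s*d[0]+c*d[1])
E
```

```text
[0.497  0.0391 1.771 ] 101.47101718005526 [-0.8099 -1.0347  0.736  -0.9257  0.7353 -0.1505 -0.6905  1.2113  0.227
  0.6     0.1672  0.12   -1.0305 -0.6792]
rear [ 0.5093 -0.0432  0.036 ] -0.08312655536965177 0.004234645359322314
nose [0.4915 0.0647 0.036 ] 0.02614155268374594 0.0002839208557071614
disc [0.496  0.0411 0.036 ] 0.002113049482995983 0.0005282635825195235
bar [0.4846 0.1002 0.042 ] 0.06234806444283415 -7.607600059087241e-05
```

apply_moves(targets=[[[18, -46, 0], [0, 0, -0.1]], [[36, -92, 0], [0, 0, -0.2]], [[54, -138, 0], [0, 0, -0.3]], [[72, -184, 0], [0, 0, -0.4]], [[90, -230, 0], [0, 0, -0.5]], [[108, -276, 0], [0, 0, -0.6]], [[126, -322, 0], [0, 0, -0.7]], [[144, -368, 0], [0, 0, -0.8]]], hand=0, squeeze=20)

```text
time_s: 1.2
tool_pos: [0.4183, 0.2196, 0.2229]
tool_rot: [179.9, -0.0, 109.0]
force: [0.5, 0.6, -0.1]
grip_width: 0.0311
```

apply_moves(targets=[[[18, -46, -5], [0, 0, -0.06]], [[36, -92, -10], [0, 0, -0.13]], [[54, -138, -15], [0, 0, -0.135]], [[72, -184, -20], [0, 0, -0.135]], [[89, -232, -22], [0, 0, -0.135]], [[89, -232, -22], [0, 0, -0.135]], [[89, -232, -22], [0, 0, -0.135]]])

```text
time_s: 1.9
tool_pos: [0.5069, -0.0117, 0.2006]
tool_rot: [180.0, -0.0, 101.3]
force: [0.3, 0.6, -1.0]
grip_width: 0.0001
```

```bash
cat > look.py <<'E'
import sys
from h import *
from cell import env
from scipy.spatial.transform import Rotation as R
def wrist():
    o=env.get_obs();p=env.read_camera('wrist');M=p['mount']
    Rt=R.from_euler('xyz',o['tool_rot'],degrees=True).as_matrix()
    T=np.eye(4);T[:3,:3]=Rt;T[:3,3]=o['tool_pos'];W=np.linalg.inv(T@M)
    return o,p,(p['camera_matrix'],W[:3])
if __name__=='__main__':
    o,p,C=wrist();n=sys.argv[1]
    print(o['time_s'],o['tool_pos'],o['tool_rot'],o['force'],o['grip_width'],o['qpos'])
    cv2.imwrite(f'pics/{n}.png',p['image'][:,:,::-1]);np.savez(f'{n}.npz',K=C[0],W=C[1])
    print(p['mount'])
E
python3 look.py w1
```

```text
1.9 [ 0.5069 -0.0117  0.2006] [179.9968  -0.0128 101.3185] [ 0.3354  0.6455 -0.9651] 5.7995633180763385e-05 [-30.6863   1.0683  29.5842 105.8358  -0.5645  73.2351  10.375 ]
[[ 0.0006 -0.9647 -0.2634  0.0713]
 [ 1.      0.0006  0.0002  0.0001]
 [-0.     -0.2634  0.9647 -0.1629]
 [ 0.      0.      0.      1.    ]]
```

View pics/w1.png

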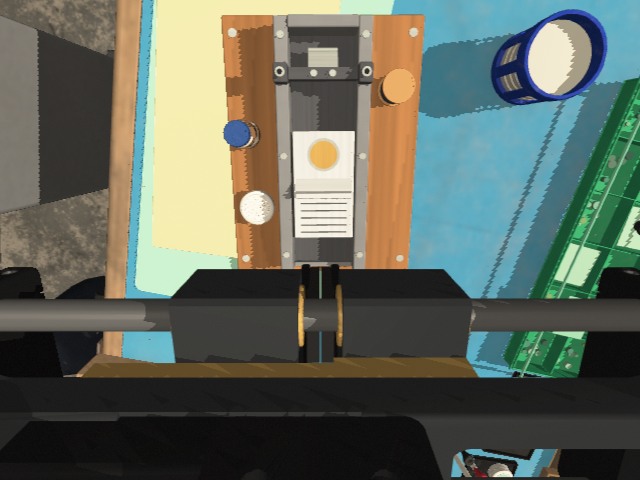

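The wrist view shows the bar at row 72, the carrier nose at row 131 (columns 292–355), the deck rear at row 237, and the step at rows 180–192. The nose disc sits at (323,154), bottle and tin are on the left wall side, and the spool is on the right.

```bash
python3 - <<'E'
from h import *
d=np.load('w1.npz');C=(d['K'],d['W'])
z=.010
pts={k:ray(C,uv,zz) for k,uv,zz in[('TL',(222,15),z),('TR',(424,15),z),('L',(241,268),z),('R',(408,268),z),('noseL',(292,131),.036),('noseR',(355,131),.036),('rearL',(296,237),.036),('rearR',(353,237),.036),('postsL',(280,72),.051),('postsR',(366,72),.051),('stepBase',(324,192),.036),('steptop',(324,192),.044)]}
f=lambda p:np.r_[[(lambda c,s,a:(-s*a[0]+c*a[1]-y))(np.cos(p[2]),np.sin(p[2]),pts[k][:2]-p[:2]) for k,y in[('TL',.092),('L',.092),('TR',-.092),('R',-.092)]],[np.cos(p[2])*(pts[k][0]-p[0])+np.sin(p[2])*(pts[k][1]-p[1])-.123 for k in('TL','TR')]]
r=least_squares(f,[.497,.039,1.77]);p=r.x;print(p,np.degrees(p[2]),r.fun*1000)
c,s=np.cos(p[2]),np.sin(p[2])
for k,v in pts.items():
    a=v[:2]-p[:2];print(k,v,1000*np.array([c*a[0]+s*a[1],-s*a[0]+c*a[1]]))
E
```

```text
[0.5003 0.0413 1.7759] 101.75389023837768 [-1.1219 -2.0784  1.6094  1.5908  0.6293 -0.6293]
TL [0.3862 0.1438 0.01  ] [123.6293  90.8781]
TR [0.5639 0.1795 0.01  ] [122.3707 -90.3906]
L [ 0.4364 -0.0932  0.01  ] [-118.6066   89.9216]
R [ 0.6132 -0.0577  0.01  ] [-119.8709  -90.4092]
noseL [0.4674 0.0577 0.036 ] [22.7878 28.874 ]
noseR [0.5231 0.0689 0.036 ] [ 22.392  -27.9016]
rearL [ 0.4888 -0.0394  0.036 ] [-76.6647  27.7564]
rearR [ 0.5433 -0.0285  0.036 ] [-77.0542 -27.8815]
postsL [0.4506 0.1018 0.051 ] [69.3965 36.3093]
postsR [0.5202 0.1158 0.051 ] [ 68.9031 -34.6155]
stepBase [0.5067 0.0092 0.036 ] [-32.6893   0.2525]
steptop [0.5064 0.0104 0.044 ] [-31.4503   0.338 ]
```

apply_moves(targets=[[[4, 3, -45], [0, 0, 0.007]], [[4, 3, -90], [0, 0, 0.007]], [[4, 3, -130], [0, 0, 0.007]], [[4, 3, -150], [0, 0, 0.007]], [[4, 3, -156], [0, 0, 0.007]], [[4, 3, -156], [0, 0, 0.007]]])

```text
time_s: 2.55
tool_pos: [0.5104, -0.0059, 0.0443]
tool_rot: [-179.9, -0.0, 102.1]
force: [-0.3, 0.2, 0.3]
grip_width: 0.0003
```

```bash
python3 look.py w2 | head -1; python3 - <<'E'
import cv2,numpy as np
from cell import env
p=env.read_camera('side')['image'][:,:,::-1]
a=cv2.resize(p[200:340,220:400],(400,311),interpolation=2);b=cv2.resize(cv2.imread('pics/w2.png'),(400,300))[:, :]
cv2.imwrite('pics/c2.png',np.hstack([a[:300],b]))
E
```

```text
2.55 [ 0.5104 -0.0059  0.0443] [-179.9368   -0.0253  102.0548] [-0.3349  0.2482  0.3295] 0.00027576426354449543 [-29.0016  11.9314  29.3048 114.9048  -7.1164  54.9307  15.9367]
```

View pics/c2.png

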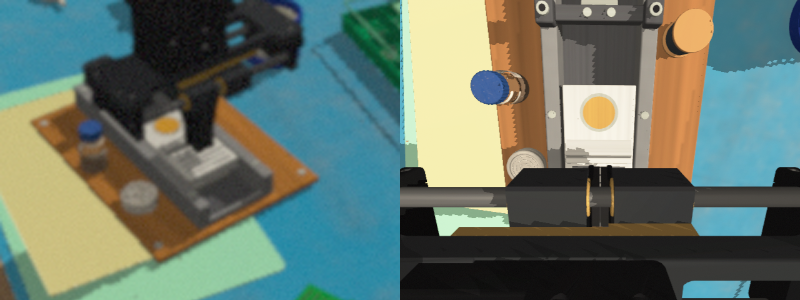

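The side view shows the fingertips above the grip-lined rear deck, just behind the step. The wrist view shows the carrier straight, with its nose well short of the bar. The step gap is tight, so I'll back off 4 mm and press.

apply_moves(targets=[[[1, -4, 0], [0, 0, -0.005]], [[1, -4, 0], [0, 0, -0.005]], [[1, -4, -6], [0, 0, -0.005]], [[1, -4, -9], [0, 0, -0.005]], [[1, -4, -12], [0, 0, -0.005]], [[1, -4, -14], [0, 0, -0.005]], [[1, -4, -14], [0, 0, -0.005]]])

```text
time_s: 3.35
tool_pos: [0.512, -0.0115, 0.0309]
tool_rot: [180.0, -0.0, 101.6]
force: [-1.5, 0.7, 7.7]
grip_width: 0.0006
```

apply_moves(targets=[[[0, 0, -2], [0, 0, 0]], [[0, 0, -4], [0, 0, 0]], [[0, 0, -4], [0, 0, 0]], [[0, 0, -4], [0, 0, 0]]])

```text
time_s: 3.75
tool_pos: [0.5121, -0.0114, 0.0274]
tool_rot: [180.0, -0.0, 101.6]
force: [-2.0, -0.3, 9.8]
grip_width: 0.001
```

apply_moves(targets=[[[-1, 5, 0], [0, 0, 0]], [[-2, 10, 0], [0, 0, 0]], [[-3, 15, 0], [0, 0, 0]], [[-4, 20, 0], [0, 0, 0]], [[-5, 25, 0], [0, 0, 0]], [[-6, 30, 0], [0, 0, 0]], [[-7, 35, 0], [0, 0, 0]], [[-7, 35, 0], [0, 0, 0]]])

```text
time_s: 4.55
tool_pos: [0.5071, 0.0219, 0.0281]
tool_rot: [179.8, 0.2, 101.6]
force: [0.8, -3.8, 9.6]
grip_width: 0.0007
```

apply_moves(targets=[[[-1, 5, -1], [0, 0, 0]], [[-2, 10, -1], [0, 0, 0]], [[-3, 15, -1], [0, 0, 0]], [[-4, 20, -1], [0, 0, 0]], [[-5, 25, -1], [0, 0, 0]], [[-6, 29, -1], [0, 0, 0]], [[-6, 29, -1], [0, 0, 0]]])

```text
time_s: 5.25
tool_pos: [0.5013, 0.0508, 0.0272]
tool_rot: [179.8, 0.2, 101.6]
force: [1.2, -4.2, 10.4]
grip_width: 0.0004
```

```bash
python3 look.py w3 | head -1
```

```text
5.25 [0.5013 0.0508 0.0272] [179.7638   0.1516 101.5924] [ 1.1545 -4.1834 10.3696] 0.00036054525281274165 [-33.7179  12.2583  27.1537 116.6862  -6.8642  52.3231   8.6798]
```

View pics/w3.png

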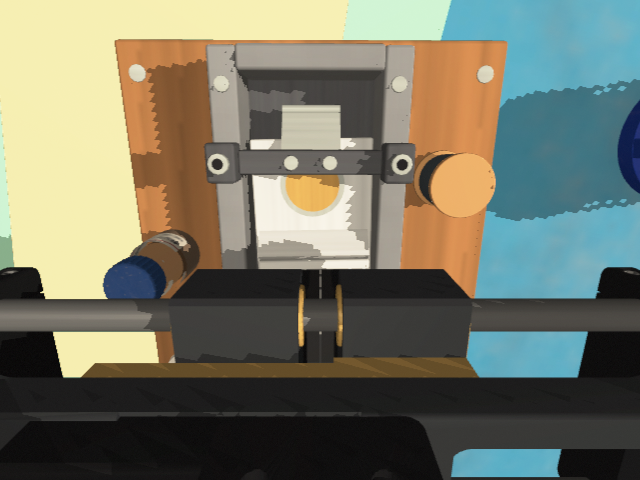

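The nose is now past the bar (edge at row 140) and reaching under the leaf (tip at row 105), and the carrier is straight. About 26 mm remain.

apply_moves(targets=[[[-1, 4, 0], [0, 0, 0]], [[-2, 8, 0], [0, 0, 0]], [[-3, 12, 0], [0, 0, 0]], [[-4, 16, 0], [0, 0, 0]], [[-4, 20, 0], [0, 0, 0]], [[-5, 23, 0], [0, 0, 0]], [[-5, 23, 0], [0, 0, 0]]])

```text
time_s: 6.0
tool_pos: [0.4963, 0.0722, 0.0268]
tool_rot: [179.8, 0.2, 101.5]
force: [2.8, -8.1, 7.7]
grip_width: 0.0003
```

apply_moves(targets=[[[-0.4, 2, 0], [0, 0, 0]], [[-0.8, 4, 0], [0, 0, 0]], [[-1, 5, 0], [0, 0, 0]], [[-1, 5, 0], [0, 0, 0]]])

```text
time_s: 6.4
tool_pos: [0.4953, 0.0764, 0.0268]
tool_rot: [179.8, 0.3, 101.5]
force: [2.4, -9.3, 7.7]
grip_width: 0.0003
```

apply_moves(targets=[[[-0.4, 2, 0], [0, 0, 0]], [[-0.6, 3, 0], [0, 0, 0]], [[-0.6, 3, 0], [0, 0, 0]]])

```text
time_s: 6.7
tool_pos: [0.4952, 0.0765, 0.0268]
tool_rot: [179.8, 0.5, 101.4]
force: [2.6, -14.8, 8.2]
grip_width: 0.0008
```

```bash
python3 look.py w4 | head -1
```

```text
6.7 [0.4952 0.0765 0.0268] [179.8124   0.4825 101.4274] [  2.6373 -14.8417   8.1555] 0.0008112026264750168 [-36.1931  11.9305  26.2183 117.0048  -6.0277  52.2196   4.645 ]
```

View pics/w4.png

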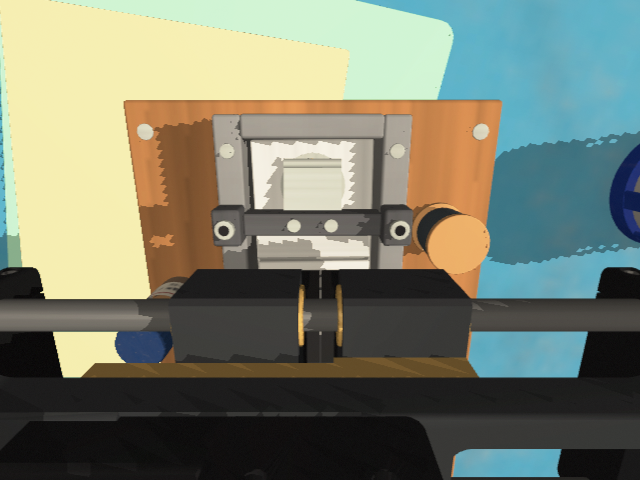

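Motion has stopped while the force rose to 15 N, and the picture shows the nose against the stop (row 138) with the leaf on top of it. I'll ease off the press first, then the push, then lift.

apply_moves(targets=[[[0.3, -1.5, 2], [0, 0, 0]], [[0.3, -1.5, 4], [0, 0, 0]], [[0.4, -2, 6], [0, 0, 0]], [[0.8, -4, 8], [0, 0, 0]], [[1, -5, 12], [0, 0, 0]], [[1, -5, 20], [0, 0, 0]], [[1, -5, 30], [0, 0, 0]], [[1, -5, 30], [0, 0, 0]]])

```text
time_s: 7.55
tool_pos: [0.4945, 0.0801, 0.0575]
tool_rot: [179.8, -0.1, 101.7]
force: [-1.6, 0.3, -0.7]
grip_width: 0.0005
```

apply_moves(targets=[[[3, -15, 30], [0, 0, 0]], [[6, -30, 70], [0, 0, 0]], [[10, -50, 110], [0, 0, 0]], [[10, -50, 110], [0, 0, 0]], [[10, -50, 110], [0, 0, 0]]])

```text
time_s: 8.05
tool_pos: [0.5039, 0.0291, 0.1668]
tool_rot: [179.8, -0.1, 101.6]
force: [0.8, -0.3, -0.6]
grip_width: 0.0006
```

```bash
python3 look.py w5 | head -1; python3 -c "
import cv2;cv2.imwrite('pics/c5.png',cv2.resize(cv2.imread('pics/w5.png')[0:270,180:480],None,fx=2.2,fy=2.2))"
```

```text
8.05 [0.5039 0.0291 0.1668] [179.8307  -0.0748 101.6221] [ 0.8316 -0.303  -0.641 ] 0.0005942060704175599 [-34.4272   2.2383  29.0303 108.7832  -1.2617  69.1039   6.6535]
```

View pics/c5.png

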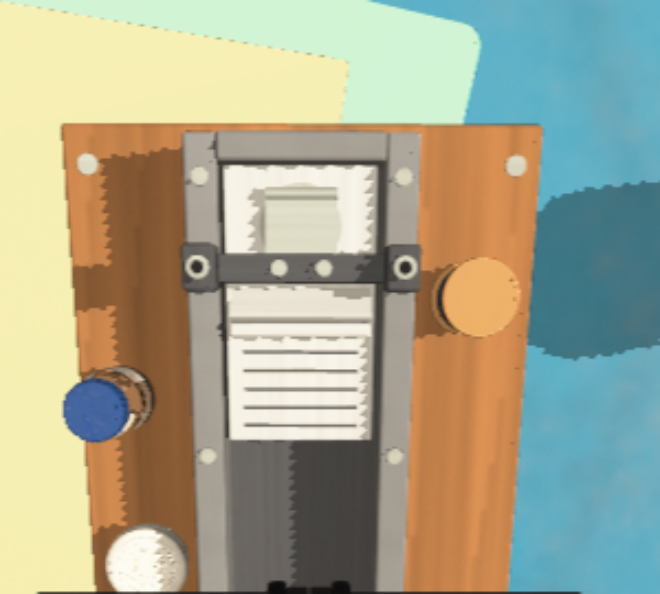

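The carrier is straight under the bar, with its nose edge (crop row 165) at the stop's dark lower edge. Bottle, spool and tin are in place. I'll check the gap numerically.

```bash
python3 - <<'E'
from h import *
d=np.load('w5.npz');C=(d['K'],d['W']);p=[.5003,.0413,1.7759];c,s=np.cos(p[2]),np.sin(p[2])
for k,v,u,z in[('rear',440,300,.031),('nose',165,300,.031),('stoptop',161,300,.038),('stopback',131,300,.038),('barR',284,300,.042),('boardfront',125,300,.010)]:
    w=ray(C,(180+u/2.2,v/2.2),z);a=w[:2]-p[:2];print(k,1000*np.array([c*a[0]+s*a[1],-s*a[0]+c*a[1]]))
print(1000*(f2w(p,[.105,0,.02])))
E
```

```text
rear [5.5323 1.4949]
nose [105.4283   1.0629]
stoptop [105.6212   1.0137]
stopback [115.2265   0.9721]
barR [64.1869  1.1652]
boardfront [122.7605   1.133 ]
[[478.9148 144.0992  24.    ]]
```

The nose is at fixture x ≈ 105.4 mm, the rear edge at 5.5 mm and the stop face at 105.6 mm, so it's seated. The robot is clear of everything, so I'm handing in.

```bash
python3 -c "
from cell import env
print(env.sign_off())"
```

```text
the job is handed in; nothing more can be done
None
```

The carrier is seated against the end stop and the job is handed in, after about 8 s of the 38 s allowed. I pressed its rear deck down roughly 7–8 mm with shut fingertips (about 10 N). I pushed it along the channel under the bar and drag spring until it stopped against the end stop at about 15 N. Then I eased off the press, then the push, and lifted clear.

- **Position:** the last wrist picture puts the nose at fixture x ≈ 105.4 mm and the stop face at about 105.6 mm. The rear edge is at 5.5 mm, which matches a 100 mm carrier. The calibration is only good to about 2 mm.
- **State:** the carrier looked straight under the bar with the drag leaf on its nose. The bottle, spool and tin were still in place, and the force on the free tool was close to zero.
- **Not checked:** I could not read the foot and drag-spring values directly, only infer them from the picture and forces. I did not look again at the dial gauge and loupe, but the arm never went low near them. No check failed or disagreed.

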